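# Jack up the sample feeder and hold it

## Robot

A 7-joint arm with a two-finger parallel gripper is mounted at the origin on the work surface. World frame = base frame: x ahead of the robot, y to its left, z up, the work surface at z = 0. Lengths are in m, angles in rad, forces in N, time in s.
With the tool pointing down it reaches from about 0.35 to 0.9 m from the base axis. Payload 8.1 kg.
Tool frame: the origin (TCP) lies on the mounting face of the last link; the fingertips stand 178 mm ahead of it and the grasp point (between the pads) lies 159 mm ahead of it; z points along the fingers, y is the direction in which the jaws open and shut (so a half turn about z gives the same grasp; the last joint's range is limited). The gripper opens to 92 mm and grips with 3 to 60 N. Pads are 19 mm wide; open, the fingers measure 130 mm over their backs; the gripper's body (75 mm by 190 mm) begins 47 mm behind the grasp point.
Start: joints at [-1.417, 0.434, 0.025, 1.573, -0.012, 1.134, -0.075], TCP at [0.159, 0.605, 0.405] pointing down, gripper open.
Joint ranges: [-2.62, 2.62], [-0.44, 2.09], [-1.27, 1.32], [0.08, 2.57], [-1.32, 4.46], [0.12, 2], [-2.74, 2.74]. Speed limits (rad/s): [2.22, 2.22, 3.01, 3.01, 3.14, 3.14, 3.14].

## Interface

Orientations are given as a unit quaternion [x, y, z, w].
In Python, from plant import arm gives the robot as it stands.
- The arm moves only by the tool arm_command, never from a script. Its argument "moves" is a list of rows, each an object with "translation": the shift along the tool's x, y, z each as a share of 150 mm, from -1 to 1, a list of three; "rot": the turn, a rotation vector about the tool's x, y, z each as a share of 2 rad, from -1 to 1, a list of three. In form: [{"translation": [dx, dy, dz], "rot": [rx, ry, rz]}, ...]. A call has 1 to 12 rows; each row shifts and turns the commanded pose from where the row before left it, along the tool's axes as they then stand; what a row does not reach is not made up. A row lasts 1/10 s, in which the tool goes at most 50 mm and 8.59 degrees, less where a joint would pass 70% of its speed; a pose out of reach is approached as far as the arm can. A call with a number of a shift or a turn outside -1 to 1 is refused whole. A call with a gripper value outside its range is refused whole. "hand" is the opening, from -1 (shut) to 1 (fully open), set as the call begins (left out, the last holds). The fingers move at their own pace and stop on an object; the grip force is fixed at half the most. Time passes only in rows, so rows that do not move let the fingers close. It gives the time, the measured TCP pose, the force and the opening at its end, in the units of the state.
- arm.state(): the state, without advancing time (a new reading comes with each control period).
- arm.camera(name): name is "scene" or "top" or "wrist"; returns a dict with "img" (480x640x3 uint8, red, green, blue), "mtx" (3x3 intrinsics, pixels), "xyz" and "attitude" of the camera in the world. Camera axes: x right, y down, z forward; pixel columns grow to the right and rows downward; lengths in m; the calibration is good to about 2 mm. A picture is of the moment at which its call begins. There is no depth.
- arm.sign_off(): hands the job in, once; it reports no verdict.
Trained networks look in the newest picture that a camera, given by its name, has taken for a name from the list of things; names that differ only in an ending like _2 or _b are one class to them, and where a whole thing is asked for, a point or a joint stands for the part that bears it (a point fixed in the world has none). Each returns a list of dicts, best first, with "score" (0 to 1); they miss things now and then, are a little off and sometimes report something else, mostly with a low value. They report only what shows in the picture. A call takes as long as a camera call.
- arm.spot_in(thing, camera): "position" ([x, y, z] in m, in world coordinates, good to about 4 mm: the middle of the surface that is visible of it).
- arm.trace(thing, camera): "mask" (480x640 bool, what is visible of it).
- arm.pinpoint(thing, camera): "position" ([x, y, z] in m, in world coordinates, good to about 4 mm: a listed point, or the origin of a listed thing).
The state is a dict: "time": time; "qpos": joint angles; "qd": joint speeds; "effort": joint torques, N m; "tool_pos": TCP position; "tcp_rot": TCP orientation; "contact_force": force on the tool from outside, world axes, zero at the start; "moment": the same for the moment, N m; "grip_width": finger opening in m.
Only numpy, scipy, OpenCV 4.12 (cv2) and the standard library are available. Lean on these libraries where they do the work, as an engineer would, in place of code of your own. Each camera call takes 0.05 s, during which the arm holds its last target. There are 200 camera calls.

## Task

The sample feeder's front feet are to be changed: press the blue pad fully home in the cup of the lever jack's saddle, then set the jack flat on the bench with its saddle centred under the orange-marked lift point of the feeder. Pump the handle gently all the way down so that the front of the feeder rises, and keep holding it there: the jack does not latch, so the program finishes while still holding the handle down. Do not shove the feeder along the bench or knock anything else on the bench about.

Things in the scene. Friction and masses are not known exactly. Their poses are not given: they have to be found in the camera images.
- pad_center (a point): Blue plastic saddle pad, a plain round puck 31 mm in diameter and 20 mm thick, 25 g, standing on the bench on one face. Point at its centre, half-way up (10 mm above its underside), z up. The saddle cup swallows its lowest 7 mm, so grip it by its upper 12 mm.
- saddle (a point): Centre of the floor of the round steel saddle cup on the jack's ram; z up, x and y as the jack's. Recess 34 mm across, 7 mm deep, rim 41 mm across. Handle up: cup floor 54 mm, rim 61 mm above the bench, and the top of a pad that is home 74 mm, 8 mm below the lug. A full handle stroke raises the saddle 22 mm.
- jack_grip (a point): Where to take hold of the loose 0.95 kg lever jack: two grey bearing cheeks, together 38 mm wide (y), 74 mm long (x), from 10 to 66 mm above the bench. Point midway between them, 52 mm up, near the jack's centre of mass. x points along the jack to the saddle, whose axis is at x = +73 mm; z up. The raised handle leaves rearwards: its top is 37 mm above this point at x = -50 mm.
- jack: The whole jack; axes as jack_grip. Origin on its underside, 12 mm behind that point, at bench height when standing. Base plate 62 mm wide, 10 mm thick, from x = -135 to +107 mm of this origin. Handle pivot pin (along y) at x = +32 mm, 56 mm up. Slides on the bench with ordinary friction.
- handle_grip (a point): On the axis of the handle's round black and red grip, 24 mm across, 90 mm long (45 mm either way), 130 mm from the pivot pin. Handle up: about 102 mm above the bench; fully down: about 46 mm, moving on an arc about the pin in the jack's x-z plane. Can be pinched across the jack's y from above, or pushed down.
- jack_handle (a joint): Handle angle in rad: 0 raised (rising 0.36 rad rearwards), 0.44 fully down on its stop (sloping 0.08 rad below level). It is coupled to the saddle, 50 mm of lift per rad. A spring brings it back up; holding it down under the feeder takes about 8 to 12 N at the grip.
- lift_point (a point): Centre of the underside of the feeder's lift lug, a steel tongue 60 mm wide (y), 58 mm long (x), 8 mm thick, with an orange disc 32 mm across above and below this point. It is 82 mm above the bench, the lug's top 90 mm. x points into the feeder: its white front face is 30 mm on, the lug's free edge 28 mm back. The case's underside is 20 mm above the bench.
- feeder: The sample feeder (loose, about 3.6 kg): a white case 200 mm deep (x), 380 mm wide (y), its top 100 mm up, with grey tube carriers and red-capped tubes to 184 mm, on four rubber feet. Origin on the bench below the centre of its front face, x into the feeder.
- rack_red: Yellow rack with red-capped tubes, 200 x 100 x 100 mm; leave alone. Origin under its centre.
- rack_open: Yellow rack with open tubes, 200 x 100 x 100 mm; leave alone. Origin under its centre.
- spray: White bottle with blue cap, 64 mm across, 170 mm tall; leave alone. Origin under its centre.
- gloves: Cardboard box of gloves 180 x 100 x 75 mm; leave alone. Origin under its centre.
- tray: Small steel tray 110 x 80 x 18 mm with two spare dark feet (26 mm tall); leave alone. Origin under its centre.
- foot_a: Spare levelling foot in the tray, 26 mm across, 26 mm tall; leave alone. Origin under its centre.
- foot_b: The second spare levelling foot in the tray; leave alone. Origin under its centre.
- wrench: Steel wrench 150 mm long lying beside the feeder; leave alone. Origin under its middle.

How it is judged:
By the outcome, as a careful person would: the job done as asked, in the order asked, and still so for the second after the job is handed in, while the arm keeps its last pose, push and grip.
It also fails if it takes over 72 s, if anything falls off the work surface, if the arm or the gripper's body presses on something with over 40 N, if the wrist force passes 120 N, or if a joint passes its speed limit or range.

## Working session

There is one attempt and no reset: what is moved stays moved. The work goes in short steps, Python scripts to look and compute and a tool call to move; the robot and the scene stay as the last step left them, time stands still between calls to the robot, and variables do not carry over. Pictures are saved under pics/ and viewed, about 8 in all and at most 12, crops included, and the job is handed in when it is done.

Besides the shell and the picture viewer there is one more tool, called after "Emit:" as name(argument=value, ...), one argument or row to a line, values as JSON. arm_command: Moves the arm, as the interface text tells. Shift numbers are shares of 150 mm and turn numbers shares of 2 rad, none past 1 either way. Its arguments: {"type":"object","properties":{"moves":{"type":"array"},"hand":{"type":"number"}},"required":["moves"]}

```bash
mkdir -p pics
cat > h.py <<'E'
import numpy as np, cv2
from plant import arm
from scipy.spatial.transform import Rotation as R
def snap(c,name=None):
    d=arm.camera(c)
    if name: cv2.imwrite(f'pics/{name}.png',d['img'][:,:,::-1])
    return d
def pp(t,c,n=1):
    return [(np.round(x['position'],4).tolist(),round(x['score'],2)) for x in arm.pinpoint(t,c)[:n]]
def px(d,p):
    q=R.from_quat(d['attitude']).inv().apply(np.array(p)-d['xyz']); q=d['mtx']@q; return q[:2]/q[2]
def ray(d,u,v,z):
    r=R.from_quat(d['attitude']).apply(np.linalg.inv(d['mtx'])@[u,v,1]); return d['xyz']+r*(z-d['xyz'][2])/r[2]
E
python3 - <<'E'
from h import *
a=arm.state();print(a)
for c in ('scene','top'):
    d=snap(c,c+'0');print(c,d['xyz'],d['attitude'],d['mtx'][0,0])
    for t in ['pad_center','saddle','jack_grip','jack','handle_grip','lift_point','feeder','rack_red','rack_open','spray','gloves','tray','wrench']: print(t,pp(t,c,2))
E
```

```text
{'time': 0.0, 'qpos': array([-1.41661939,  0.43523575,  0.02496589,  1.57413046, -0.01159582,
        1.13398282, -0.07509074]), 'qd': array([-0.00110171, -0.00032021,  0.00097473,  0.00045156,  0.00098082,
       -0.00094097, -0.00020166]), 'effort': array([-3.23800969e-04, -6.67852306e+01,  9.84895751e-01, -3.14467514e+01,
       -6.04990683e-02,  4.25809657e-02,  1.52356397e-04]), 'tool_pos': array([0.15869557, 0.6042681 , 0.40392382]), 'tcp_rot': array([ 1.28062133e-01,  9.91765820e-01, -8.05179641e-04, -2.98279895e-05]), 'contact_force': array([ 0.00993418,  1.08146636, -0.01594264]), 'moment': array([-0.00079922, -0.02951519,  0.03596387]), 'grip_width': 0.09210732809266545}
scene [ 1.49115045 -0.02027006  0.86312996] [ 0.65069777  0.62931306 -0.30067584 -0.30025243] 462.822489747473
pad_center [([0.4849, 0.2692, 0.0098], 0.43), ([0.6024, 0.4851, 0.0047], 0.36)]
saddle [([0.5778, -0.2607, 0.0544], 0.65)]
jack_grip [([0.5078, -0.2571, 0.0516], 0.58)]
jack [([0.4927, -0.255, 0.0012], 0.78)]
handle_grip [([0.4039, -0.2579, 0.0987], 0.56)]
lift_point [([0.6848, 0.0213, 0.0824], 0.9
[... 375 characters left out ...]
32  0.0370455 ] 531.798984698563
pad_center [([0.4896, 0.2743, 0.0101], 0.65)]
saddle [([0.5801, -0.2607, 0.0571], 0.43)]
jack_grip [([0.5052, -0.2567, 0.0519], 0.78)]
jack [([0.4929, -0.2613, 0.0016], 0.97), ([0.4118, -0.258, 0.102], 0.54)]
handle_grip [([0.4082, -0.258, 0.1041], 0.54)]
lift_point [([0.6803, 0.0235, 0.0785], 0.63)]
feeder [([0.7131, 0.0222, 0.0024], 0.91)]
rack_red [([0.6, 0.4851, -0.0025], 0.88), ([0.5083, -0.2575, 0.0493], 0.61)]
rack_open [([0.6075, -0.4864, 0.0003], 0.55)]
spray [([0.4017, -0.4852, -0.0008], 0.61)]
gloves [([0.3675, 0.4779, 0.0045], 0.96)]
tray [([0.4877, 0.2735, 0.009], 0.17)]
wrench [([0.7154, -0.3605, 0.004], 0.77), ([0.5064, -0.2563, 0.0536], 0.38)]
```

View pics/top0.png

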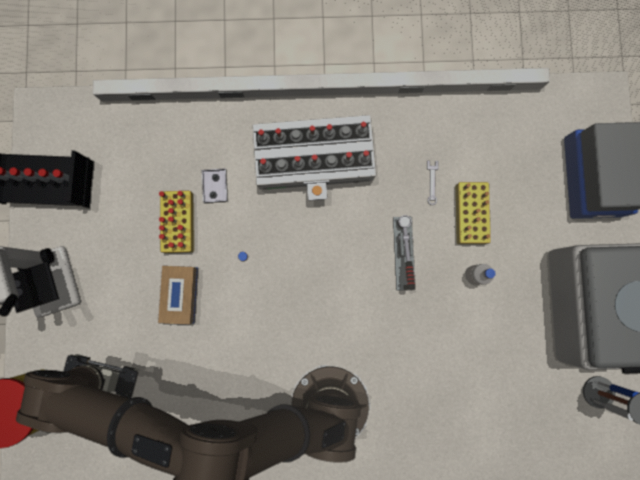

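View pics/scene0.png

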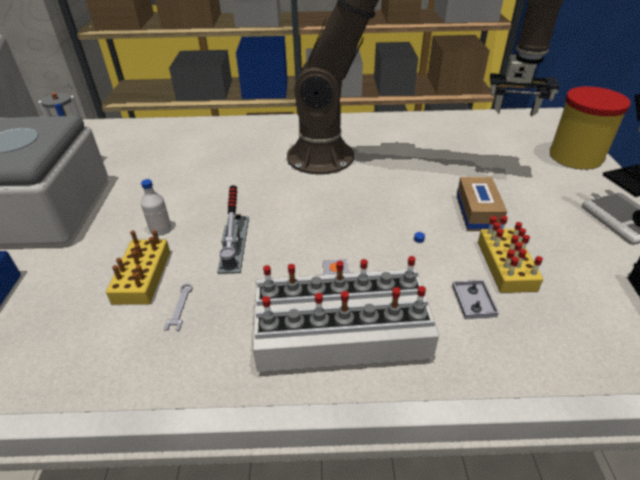

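The top picture shows the pad at (243,256), the jack with its saddle at (404,222) and grip at (408,280), and the lug disc at (317,190). The networks agree with it. I'll go above the pad.

Emit:
arm_command(
  moves=[
    {"translation":[0,0,0],"rot":[0,0,-0.0642]},
    {"translation":[0,0,0],"rot":[0,0,-0.0642]},
    {"translation":[-0.22,-0.221,0.03],"rot":[0,0,0]},
    {"translation":[-0.22,-0.221,0.03],"rot":[0,0,0]},
    {"translation":[-0.22,-0.221,0.03],"rot":[0,0,0]},
    {"translation":[-0.22,-0.221,0.03],"rot":[0,0,0]},
    {"translation":[-0.22,-0.221,0.03],"rot":[0,0,0]},
    {"translation":[-0.22,-0.221,0.03],"rot":[0,0,0]},
    {"translation":[-0.22,-0.221,0.03],"rot":[0,0,0]},
    {"translation":[-0.22,-0.221,0.03],"rot":[0,0,0]},
    {"translation":[-0.22,-0.221,0.03],"rot":[0,0,0]},
    {"translation":[-0.22,-0.221,0.03],"rot":[0,0,0]},
  ],
  hand=1,
)

```text
time: 2.6
tool_pos: [0.4899, 0.2715, 0.3598]
tcp_rot: [-0.0, 1.0, 0.0, 0.0]
contact_force: [0.6, 1.5, 0.2]
grip_width: 0.0921
```

```bash
cat >> h.py <<'E'
def st():
    a=arm.state(); r=R.from_quat(a['tcp_rot']); M=r.as_matrix()
    print('t',round(a['time'],2),'tcp',np.round(a['tool_pos'],4),'xang',round(np.degrees(np.arctan2(M[1,0],M[0,0])),2),'tilt',np.round(M[:,2],4),'F',np.round(a['contact_force'],1),'w',round(a['grip_width'],4),'q',np.round(a['qpos'],2))
    return a
def go(p,yaw=None):
    "shares still to go to tcp p, tool-x world angle yaw (deg)"
    a=arm.state(); r=R.from_quat(a['tcp_rot']); d=r.inv().apply(np.array(p)-a['tool_pos'])/0.15
    print('total share',np.round(d,3),end=' ')
    if yaw is not None:
        c=np.radians(yaw); T=R.from_matrix(np.array([[np.cos(c),np.sin(c),0],[np.sin(c),-np.cos(c),0],[0,0,-1]]).astype(float))
        print('rot share',np.round((r.inv()*T).as_rotvec()/2,4),end='')
    print()
E
python3 - <<'E'
from h import *
st(); d=snap('wrist','w1'); print(d['xyz'],d['attitude'],d['mtx'][0,0])
p=pp('pad_center','wrist'); print(p, px(d,p[0][0]) if p else '')
m=arm.trace('pad_center','wrist')
if m:
    m=m[0]['mask']; v,u=np.nonzero(m); (c,r)=cv2.minEnclosingCircle(np.c_[u,v].astype(np.float32)); print(c,r,len(u),ray(d,*c,0.02),ray(d,u.mean(),v.mean(),0.015))
E
```

```text
t 2.6 tcp [0.4899 0.2715 0.3598] xang -179.99 tilt [ 5.e-04  4.e-04 -1.e+00] F [0.6 1.5 0.2] w 0.0921 q [-0.68  0.37  0.1   1.8  -0.05  0.97  1.01]
[0.41689019 0.27164581 0.33903367] [0.70068557 0.70008611 0.09734085 0.09717986] 401.16739869623217
[([0.484, 0.2717, 0.0062], 0.56)] [323.05867904 209.41516973]
(323.03607177734375, 212.08419799804688) 19.326772689819336 1143 [0.48341732 0.27167765 0.02      ] [0.48443421 0.27179897 0.015     ]
```

```bash
cat >> h.py <<'E'
def disc(d,mask,z0,z1,r,g):
    "fit x,y of an upright cylinder whose silhouette matches the mask (centroid)"
    from scipy.optimize import fsolve
    t=np.linspace(0,2*np.pi,60); v,u=np.nonzero(mask); c=np.array([u.mean(),v.mean()])
    def f(q,full=False):
        P=np.array([px(d,[q[0]+r*np.cos(a),q[1]+r*np.sin(a),z]) for z in (z0,z1) for a in t]).astype(np.float32)
        h=cv2.convexHull(P); m=cv2.moments(h)
        return (m['m00'] if full else np.array([m['m10'],m['m01']])/m['m00']-c)
    s=fsolve(f,g,epsfcn=1e-6); return s,f(s,True),len(u)
E
python3 - <<'E'
from h import *
for c in ('wrist','top'):
    d=snap(c); m=arm.trace('pad_center',c)
    if m: print(c,m[0]['score'],disc(d,m[0]['mask'],0,.02,.0155,[.485,.272]))
    h=cv2.cvtColor(d['img'],cv2.COLOR_RGB2HSV); b=((abs(h[:,:,0].astype(int)-112)<15)&(h[:,:,1]>150)).astype(np.uint8)
    u,v=px(d,[.486,.272,.01]).astype(int); k=np.zeros_like(b); k[v-40:v+40,u-40:u+40]=1
    print('color',disc(d,b&k,0,.02,.0155,[.485,.272]))
go([.4855,.2717,.187],180)
E
```

```text
wrist 0.76 (array([0.48514195, 0.27187436]), 1249.7893872610293, 1183)
color (array([0.48493258, 0.27167073]), 1249.8786772340536, 1063)
top 0.73 (array([0.61844351, 0.49131867]), 85.87696558015887, 1724)
color (array([0.485, 0.272]), 79.42076056194492, 0)
total share [ 0.016 -0.018  1.152] rot share [ 0.0004 -0.0002  0.001 ]h.py:34: RuntimeWarning: The iteration is not making good progress, as measured by the 
 improvement from the last ten iterations.
  s=fsolve(f,g,epsfcn=1e-6); return s,f(s,True),len(u)
h.py:29: RuntimeWarning: Mean of empty slice.
  t=np.linspace(0,2*np.pi,60); v,u=np.nonzero(mask); c=np.array([u.mean(),v.mean()])
  ret = ret.dtype.type(ret / rcount)
h.py:33: RuntimeWarning: invalid value encountered in divide
  return (m['m00'] if full else np.array([m['m10'],m['m01']])/m['m00']-c)
```

Emit:
arm_command(
  moves=[
    {"translation":[0.008,0,0.2],"rot":[0,0,0]},
    {"translation":[0.008,0,0.2],"rot":[0,0,0]},
    {"translation":[0,0,0.2],"rot":[0,0,0]},
    {"translation":[0,0,0.2],"rot":[0,0,0]},
    {"translation":[0,0,0],"rot":[0,0,0]},
    {"translation":[0,0,0],"rot":[0,0,0]},
  ],
)

```text
time: 3.55
tool_pos: [0.4858, 0.2739, 0.2401]
tcp_rot: [-0.001, 1.0, -0.0, -0.0]
contact_force: [1.1, -0.5, 1.1]
grip_width: 0.0918
```

Run:
```python
from h import *
st(); d=snap('wrist','w2'); st(); m=arm.trace('pad_center','wrist')
if m: print(m[0]['score'],disc(d,m[0]['mask'],0,.02,.0155,[.485,.272]))
print(d['xyz'])
go([.485,.2718,.187],180); go([.485,.2718,.187],180)
```

```text
t 3.55 tcp [0.4858 0.2739 0.2401] xang -179.91 tilt [-8.e-04 -1.e-04 -1.e+00] F [ 1.1 -0.5  1.1] w 0.0918 q [-0.67  0.52  0.08  1.92 -0.06  0.71  1.02]
t 3.6 tcp [0.4864 0.274  0.241 ] xang -179.93 tilt [ 0.001  0.001 -1.   ] F [-0.3  0.7 -0.8] w 0.0915 q [-0.67  0.52  0.08  1.92 -0.06  0.71  1.02]
0.9 (array([0.48487553, 0.27192601]), 3037.2870679749176, 2802)
[0.41284    0.27396932 0.21943654]
total share [ 0.012 -0.014  0.363] rot share [0.0008 0.001  0.0004]
total share [ 0.012 -0.014  0.363] rot share [0.0008 0.001  0.0004]
```

Emit:
arm_command(
  moves=[
    {"translation":[0.01,-0.013,0.12],"rot":[0,0,0]},
    {"translation":[0,0,0.12],"rot":[0,0,0]},
    {"translation":[0,0,0.12],"rot":[0,0,0]},
    {"translation":[0,0,0],"rot":[0,0,0]},
    {"translation":[0,0,0],"rot":[0,0,0]},
  ],
)

```text
time: 4.15
tool_pos: [0.4853, 0.2714, 0.187]
tcp_rot: [-0.0, 1.0, 0.0, 0.001]
contact_force: [-0.2, 0.3, 0.8]
grip_width: 0.0915
```

Emit:
arm_command(
  moves=[
    {"translation":[0,0,0],"rot":[0,0,0]},
    {"translation":[0,0,0],"rot":[0,0,0]},
    {"translation":[0,0,0],"rot":[0,0,0]},
    {"translation":[0,0,0],"rot":[0,0,0]},
    {"translation":[0,0,0],"rot":[0,0,0]},
    {"translation":[0,0,0],"rot":[0,0,0]},
    {"translation":[0,0,0],"rot":[0,0,0]},
    {"translation":[0,0,0],"rot":[0,0,0]},
  ],
  hand=-1,
)

```text
time: 4.95
tool_pos: [0.4848, 0.271, 0.1857]
tcp_rot: [0.0, 1.0, -0.0, -0.0]
contact_force: [-1.0, 0.1, 0.4]
grip_width: 0.0322
```

Run:
```python
from h import *
st(); go([.485,.272,.187]); go([.579,-.2607,.33],179)
```

```text
t 4.95 tcp [0.4848 0.271  0.1857] xang 179.99 tilt [-1.e-04 -0.e+00 -1.e+00] F [-1.   0.1  0.4] w 0.0322 q [-0.66  0.6   0.07  1.96 -0.07  0.59  1.03]
total share [-0.001  0.007 -0.009] 
total share [-0.628 -3.545 -0.962] rot share [-0.     -0.      0.0087]
```

Emit:
arm_command(
  moves=[
    {"translation":[0,0,-0.2],"rot":[0,0,0]},
    {"translation":[0,0,-0.3],"rot":[0,0,0]},
    {"translation":[0,0,-0.3],"rot":[0,0,0]},
    {"translation":[0,0,-0.16],"rot":[0,0,0]},
    {"translation":[-0.05,-0.25,0],"rot":[0,0,0]},
    {"translation":[-0.05,-0.25,0],"rot":[0,0,0]},
    {"translation":[-0.05,-0.25,0],"rot":[0,0,0]},
    {"translation":[-0.05,-0.25,0],"rot":[0,0,0]},
    {"translation":[-0.05,-0.25,0],"rot":[0,0,0]},
    {"translation":[-0.05,-0.25,0],"rot":[0,0,0]},
    {"translation":[-0.05,-0.25,0],"rot":[0,0,0]},
    {"translation":[-0.05,-0.25,0],"rot":[0,0,0]},
  ],
)

```text
time: 6.15
tool_pos: [0.5448, -0.0305, 0.3298]
tcp_rot: [-0.0, 1.0, 0.0, 0.0]
contact_force: [0.2, -1.0, -0.5]
grip_width: 0.0297
```

Emit:
arm_command(
  moves=[
    {"translation":[-0.05,-0.25,0],"rot":[0,0,0]},
    {"translation":[-0.05,-0.25,0],"rot":[0,0,0]},
    {"translation":[-0.05,-0.25,0],"rot":[0,0,0]},
    {"translation":[-0.05,-0.25,0],"rot":[0,0,0]},
    {"translation":[-0.02,-0.25,0],"rot":[0,0,0]},
    {"translation":[0,-0.25,0],"rot":[0,0,0]},
    {"translation":[0,-0.05,0],"rot":[0,0,0]},
    {"translation":[0,0,0],"rot":[0,0,0]},
    {"translation":[0,0,0],"rot":[0,0,0]},
  ],
)

```text
time: 7.05
tool_pos: [0.5779, -0.2602, 0.3294]
tcp_rot: [-0.0, 1.0, 0.001, -0.0]
contact_force: [-0.3, 1.4, 0.8]
grip_width: 0.0293
```

Run:
```python
from h import *
st(); d=snap('wrist','w3'); st(); print(d['xyz'])
for t in ('pad_center','saddle','jack_grip','handle_grip','jack'):
    p=pp(t,'wrist',2); print(t,p,[px(d,x[0]).round() for x in p])
```

```text
t 7.05 tcp [ 0.5779 -0.2602  0.3294] xang -179.95 tilt [-4.0e-04  1.2e-03 -1.0e+00] F [-0.3  1.4  0.8] w 0.0293 q [ 0.19  0.52  0.22  1.65 -0.13  0.99  2.03]
t 7.1 tcp [ 0.5781 -0.2597  0.3295] xang -179.89 tilt [-2.0e-04  1.4e-03 -1.0e+00] F [ 0.1 -0.1 -0.4] w 0.0293 q [ 0.19  0.52  0.22  1.65 -0.13  0.99  2.03]
[ 0.50494912 -0.26011527  0.30868633]
pad_center [([0.5789, -0.2619, 0.1521], 0.58)] [array([318., 308.])]
saddle [([0.585, -0.2553, 0.0555], 0.7)] [array([330., 253.])]
jack_grip [([0.5068, -0.2504, 0.0539], 0.6)] [array([338., 130.])]
handle_grip [([0.5787, -0.2611, 0.1478], 0.41)] [array([320., 303.])]
jack [([0.4977, -0.2555, 0.0045], 0.97)] [array([329., 117.])]
```

View pics/w3.png

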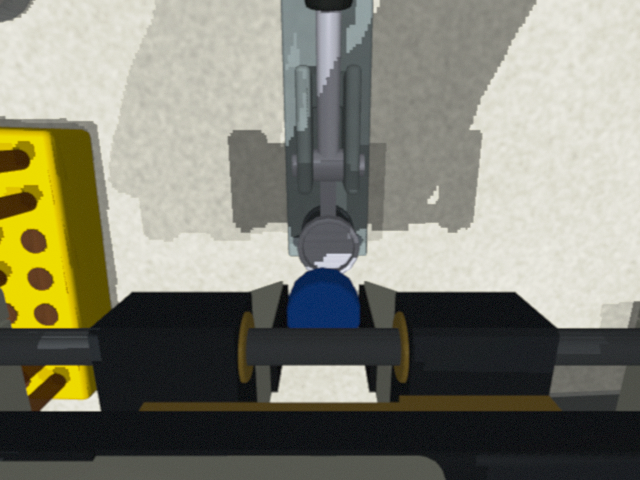

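The wrist view shows the pad held between the fingers at (324,310), and the saddle cup rim as a circle at about (329,246). The jack lies along the image column. I'll measure the rim precisely.

```bash
cat >> h.py <<'E'
def rim(d,g,z=.061,r=.0205):
    "Hough circle of the saddle rim near world guess g"
    im=cv2.cvtColor(d['img'],cv2.COLOR_RGB2GRAY); u,v=px(d,[*g,z]); R0=np.linalg.norm(px(d,[g[0],g[1]+r,z])-[u,v])
    x0,y0=int(u-2*R0),int(v-2*R0); c=cv2.resize(im[max(y0,0):int(v+2*R0),max(x0,0):int(u+2*R0)],None,fx=3,fy=3,interpolation=cv2.INTER_CUBIC)
    h=cv2.HoughCircles(c,cv2.HOUGH_GRADIENT,1,5,param1=80,param2=15,minRadius=int(2.7*R0),maxRadius=int(3.3*R0))
    print('R0',R0)
    if h is None: return
    for a in h[0][:4]:
        U,V=a[0]/3+max(x0,0),a[1]/3+max(y0,0); print('rim px',round(U,1),round(V,1),'r',round(a[2]/3,1),ray(d,U,V,z).round(4))
E
python3 - <<'E'
from h import *
d=snap('wrist'); rim(d,[.58,-.257])
m=arm.trace('saddle','wrist')
for k in m[:2]:
    v,u=np.nonzero(k['mask']); print(k['score'],len(u),u.min(),u.max(),v.min(),v.max())
print(ray(d,329.5,246,.061))
# jack axis: base plate edges
for v in (20,60,100,240): 
    row=d['img'][v,270:385].astype(int); print(v,[270+i for i in range(1,115) if abs(row[i]-row[i-1]).sum()>60])
E
```

```text
R0 31.742901352658777
rim px 329.2 245.8 r 31.2 [ 0.5789 -0.2563  0.061 ]
rim px 328.5 242.8 r 32.3 [ 0.5769 -0.2568  0.061 ]
rim px 326.2 241.5 r 28.9 [ 0.576  -0.2583  0.061 ]
rim px 325.8 245.2 r 28.9 [ 0.5784 -0.2585  0.061 ]
0.84 2949 298 362 215 272
[ 0.57898572 -0.25613131  0.061     ]
20 [281, 282, 356, 357, 371, 372]
60 [283, 338]
100 [284, 285, 296, 311, 372]
240 [288, 289, 294, 364, 368]
```

Emit:
arm_command(
  moves=[
    {"translation":[0,0.018,0.15],"rot":[0,0,0]},
    {"translation":[-0.003,0,0.15],"rot":[0,0,0]},
    {"translation":[0,0,0.14],"rot":[0,0,0]},
    {"translation":[0,0,0],"rot":[0,0,0]},
    {"translation":[0,0,0],"rot":[0,0,0]},
  ],
)

```text
time: 7.95
tool_pos: [0.5783, -0.2588, 0.264]
tcp_rot: [0.0, 1.0, 0.0, -0.0]
contact_force: [0.4, 0.7, -0.4]
grip_width: 0.0296
```

Run:
```python
from h import *
a=st(); d=snap('wrist','w4'); st(); rim(d,[.5785,-.2565])
m=arm.trace('pad_center','wrist')
v,u=np.nonzero(m[0]['mask']); print(u.min(),u.max(),v.min(),v.max(),(np.percentile(u,50)))
zb=a['tool_pos'][2]-.1857
print(px(d,[*a['tool_pos'][:2],zb]),px(d,[.5785,-.2563,.061]))
for g in ([.5785,-.2563,.061,.0205],[*a['tool_pos'][:2],zb,.0155],[*a['tool_pos'][:2],zb+.02,.0155]):
    t=np.linspace(0,6.3,40); P=np.array([px(d,[g[0]+g[3]*np.cos(x),g[1]+g[3]*np.sin(x),g[2]]) for x in t])
    cv2.polylines(d['img'],[P.astype(np.int32)],True,(0,255,0) if g[3]>.02 else (255,0,255),1)
cv2.imwrite('pics/w4o.png',cv2.resize(d['img'][150:420,200:450,::-1],None,fx=2,fy=2))
```

```text
t 7.95 tcp [ 0.5783 -0.2588  0.264 ] xang 180.0 tilt [-4.e-04  1.e-04 -1.e+00] F [ 0.4  0.7 -0.4] w 0.0296 q [ 0.2   0.59  0.2   1.71 -0.15  0.85  2.04]
t 8.0 tcp [ 0.5786 -0.2589  0.2647] xang 179.99 tilt [ 1.e-03 -4.e-04 -1.e+00] F [ 0.3  0.6 -0.2] w 0.0299 q [ 0.2   0.59  0.2   1.71 -0.15  0.85  2.04]
R0 42.117330300869
rim px 324.5 308.8 r 40.8 [ 0.592 -0.258  0.061]
288 359 268 327 323.0
[322.88257567 297.55251874] [327.96639505 283.36574112]
```

View pics/w4o.png

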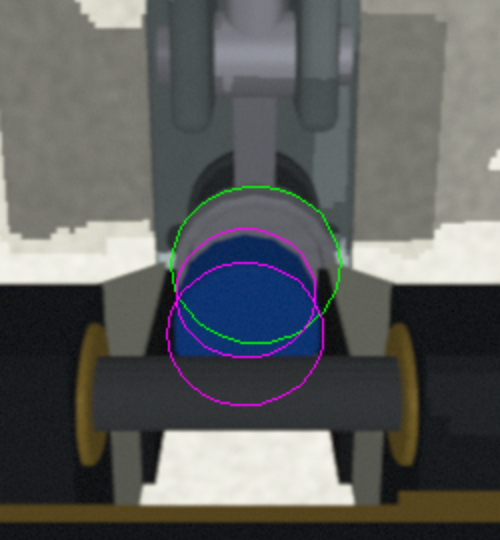

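The crop shows the pad, with its lower edge arc at crop (246,235), just in front of the cup. The rim's top edge is at about crop (253,193). The pad needs to go a little toward +y. I'll fit the rim arc numerically.

Run:
```python
from h import *
from scipy.optimize import least_squares
d=snap('wrist'); g=cv2.GaussianBlur(cv2.cvtColor(d['img'],cv2.COLOR_RGB2GRAY),(0,0),.8).astype(np.float32)
def samp(q,r,t):
    P=np.array([px(d,[q[0]+r*np.cos(a),q[1]+r*np.sin(a),.061]) for a in t]).astype(np.float32)
    return cv2.remap(g,P[:,0].reshape(1,-1),P[:,1].reshape(1,-1),cv2.INTER_LINEAR)[0]
t=np.radians(np.r_[110:166:3,194:251:3])
best=[]
for x in np.arange(.574,.584,.0005):
    for y in np.arange(-.261,-.252,.0005):
        e=np.abs(samp((x,y),.0213,t)-samp((x,y),.0197,t)); i=samp((x,y),.0178,t)-samp((x,y),.0162,t)
        best.append((np.median(e),np.median(np.abs(i)),x,y))
b=np.array(best)
for k in (0,1,None):
    s=b[:,0]+b[:,1] if k is None else b[:,k]; j=np.argsort(-s)[:6]; print(k,b[j].round(4).tolist())
```

```text
0 [[25.9131, 3.1182, 0.5785, -0.2565], [25.6553, 2.8032, 0.5785, -0.257], [25.6089, 5.625, 0.578, -0.2555], [25.4663, 4.4731, 0.578, -0.2575], [25.3174, 5.4141, 0.578, -0.256], [24.7139, 3.2021, 0.578, -0.2565]]
1 [[8.1616, 30.5762, 0.574, -0.257], [7.1416, 29.7651, 0.574, -0.2565], [7.7266, 29.1626, 0.574, -0.2575], [8.2578, 27.8774, 0.5745, -0.257], [8.3623, 26.9624, 0.5745, -0.2565], [6.9961, 26.7842, 0.574, -0.256]]
None [[22.9155, 19.6802, 0.577, -0.2555], [23.3677, 17.4233, 0.5775, -0.255], [24.665, 15.9302, 0.5775, -0.2555], [20.4819, 18.9653, 0.577, -0.255], [8.1616, 30.5762, 0.574, -0.257], [17.9536, 19.043, 0.5765, -0.2555]]
```

Emit:
arm_command(
  moves=[
    {"translation":[-0.001,0.014,0.05],"rot":[0,0,0]},
    {"translation":[0,0,0.055],"rot":[0,0,0]},
    {"translation":[0,0,0],"rot":[0,0,0]},
    {"translation":[0,0,0.01],"rot":[0,0,0]},
    {"translation":[0,0,0.01],"rot":[0,0,0]},
    {"translation":[0,0,0.01],"rot":[0,0,0]},
    {"translation":[0,0,0],"rot":[0,0,0]},
  ],
)

```text
time: 8.8
tool_pos: [0.5783, -0.2567, 0.2433]
tcp_rot: [0.0, 1.0, 0.0, -0.0]
contact_force: [0.3, 0.0, 0.2]
grip_width: 0.0296
```

Run:
```python
from h import *
st();go([.5788,-.2568,.2397],180)
```

```text
t 8.8 tcp [ 0.5783 -0.2567  0.2433] xang 179.99 tilt [-3.e-04  1.e-04 -1.e+00] F [0.3 0.  0.2] w 0.0296 q [ 0.2   0.61  0.2   1.73 -0.16  0.81  2.04]
total share [-0.003 -0.001  0.024] rot share [ 0.0001 -0.0002 -0.0001]
```

Emit:
arm_command(
  moves=[
    {"translation":[0,0,0.008],"rot":[0,0,0]},
    {"translation":[0,0,0.008],"rot":[0,0,0]},
    {"translation":[0,0,0.006],"rot":[0,0,0]},
    {"translation":[0,0,0],"rot":[0,0,0]},
  ],
)

```text
time: 9.2
tool_pos: [0.5785, -0.2568, 0.2419]
tcp_rot: [0.0, 1.0, 0.0, 0.001]
contact_force: [-4.8, 2.1, 15.7]
grip_width: 0.0298
```

Run:
```python
from h import *
st()
```

```text
t 9.2 tcp [ 0.5785 -0.2568  0.2419] xang 179.98 tilt [ 0.0012  0.     -1.    ] F [-4.8  2.1 15.7] w 0.0298 q [ 0.2   0.62  0.2   1.73 -0.16  0.81  2.04]
```

Emit:
arm_command(
  moves=[
    {"translation":[0.005,0,-0.005],"rot":[0,0,0]},
    {"translation":[0,0,0],"rot":[0,0,0]},
    {"translation":[0,0,0.006],"rot":[0,0,0]},
    {"translation":[0,0,0.006],"rot":[0,0,0]},
    {"translation":[0,0,0],"rot":[0,0,0]},
  ],
)

```text
time: 9.7
tool_pos: [0.5782, -0.2568, 0.2418]
tcp_rot: [0.0, 1.0, -0.0, 0.001]
contact_force: [-5.1, 3.7, 25.1]
grip_width: 0.0294
```

Run:
```python
from h import *
st()
```

```text
t 9.7 tcp [ 0.5782 -0.2568  0.2418] xang 179.99 tilt [ 2.8e-03 -2.0e-04 -1.0e+00] F [-5.1  3.7 25.1] w 0.0294 q [ 0.2   0.62  0.2   1.73 -0.16  0.81  2.04]
```

Emit:
arm_command(
  moves=[
    {"translation":[0,0,-0.012],"rot":[0,0,0]},
    {"translation":[0,0,0],"rot":[0,0,0]},
  ],
)

```text
time: 9.9
tool_pos: [0.5781, -0.2568, 0.2419]
tcp_rot: [0.0, 1.0, -0.0, 0.001]
contact_force: [-1.0, 0.9, 12.0]
grip_width: 0.0297
```

Emit:
arm_command(
  moves=[
    {"translation":[0,0,0],"rot":[0,0,0]},
    {"translation":[0,0,0],"rot":[0,0,0]},
    {"translation":[0,0,0],"rot":[0,0,0]},
    {"translation":[0,0,0],"rot":[0,0,0]},
    {"translation":[0,0,-0.15],"rot":[0,0,0]},
    {"translation":[0,0,-0.2],"rot":[0,0,0]},
    {"translation":[0,0,0],"rot":[0,0,0]},
  ],
  hand=0.1,
)

```text
time: 10.6
tool_pos: [0.5788, -0.2574, 0.297]
tcp_rot: [0.0, 1.0, -0.001, 0.003]
contact_force: [1.0, -0.6, 0.5]
grip_width: 0.0504
```

Run:
```python
from h import *
a=st(); d=snap('wrist'); 
for n,c in (('wrist',d),('scene',snap('scene'))):
    m=arm.trace('pad_center',n)
    if m:
        for z in (.054,.056): print(n,m[0]['score'],disc(c,m[0]['mask'],z+.007,z+.02,.0155,[.5785,-.257]))
cv2.imwrite('pics/w5.png',cv2.resize(d['img'][150:420,200:450,::-1],None,fx=2.2,fy=2.2))
```

```text
t 10.6 tcp [ 0.5788 -0.2574  0.297 ] xang 179.98 tilt [ 0.0054 -0.0021 -1.    ] F [ 1.  -0.6  0.5] w 0.0504 q [ 0.19  0.55  0.21  1.69 -0.14  0.91  2.03]
wrist 0.66 (array([ 0.57846258, -0.25656773]), 2815.363372045802, 2801)
wrist 0.66 (array([ 0.57776044, -0.25657487]), 2870.502710048342, 2801)
scene 0.5 (array([ 0.58170307, -0.25798989]), 119.78140132152475, 124)
scene 0.5 (array([ 0.58398862, -0.25739224]), 120.3858810554957, 124)
```

View pics/w5.png

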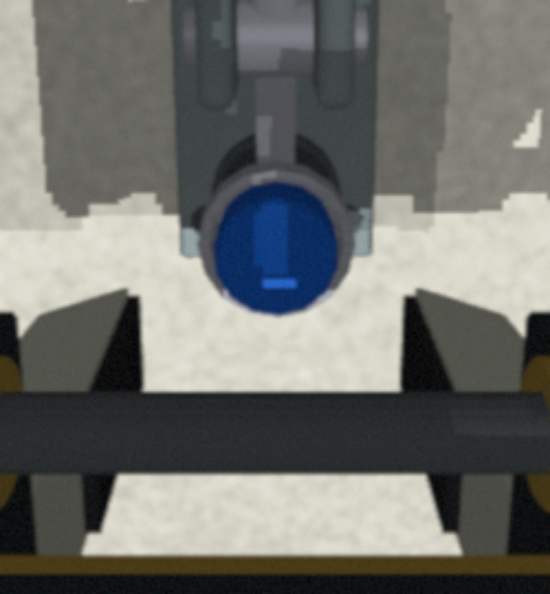

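The pad sits in the cup, concentric with the rim at crop (277,245). I'll press it home from above with closed fingers.

Emit:
arm_command(
  moves=[
    {"translation":[0.002,0.004,0],"rot":[0,0,0]},
    {"translation":[0,0,0.08],"rot":[0,0,0]},
    {"translation":[0,0,0.1],"rot":[0,0,0]},
    {"translation":[0,0,0.06],"rot":[0,0,0]},
    {"translation":[0,0,0],"rot":[0,0,0]},
    {"translation":[0,0,0],"rot":[0,0,0]},
  ],
  hand=-1,
)

```text
time: 11.4
tool_pos: [0.5773, -0.2561, 0.2568]
tcp_rot: [0.0, 1.0, 0.0, -0.001]
contact_force: [0.2, -1.2, 1.0]
grip_width: 0.0071
```

Run:
```python
from h import *
st(); go([.5785,-.2568,.252],180)
```

```text
t 11.4 tcp [ 0.5773 -0.2561  0.2568] xang 179.99 tilt [-1.e-03  3.e-04 -1.e+00] F [ 0.2 -1.2  1. ] w 0.0071 q [ 0.2   0.6   0.2   1.72 -0.15  0.84  2.04]
total share [-0.008 -0.005  0.032] rot share [ 0.0001 -0.0005 -0.0001]
```

Emit:
arm_command(
  moves=[
    {"translation":[-0.008,-0.005,0.01],"rot":[0,0,0]},
    {"translation":[0,0,0.01],"rot":[0,0,0]},
    {"translation":[0,0,0.006],"rot":[0,0,0]},
    {"translation":[0,0,0],"rot":[0,0,0]},
  ],
)

```text
time: 11.8
tool_pos: [0.5785, -0.2568, 0.2536]
tcp_rot: [0.0, 1.0, 0.0, 0.0]
contact_force: [0.1, -0.3, 0.1]
grip_width: 0.0005
```

Run:
```python
from h import *
st()
```

```text
t 11.8 tcp [ 0.5785 -0.2568  0.2536] xang 180.0 tilt [ 1.e-04  1.e-04 -1.e+00] F [ 0.1 -0.3  0.1] w 0.0005 q [ 0.2   0.6   0.2   1.72 -0.15  0.83  2.04]
```

Emit:
arm_command(
  moves=[
    {"translation":[0,0,0.007],"rot":[0,0,0]},
    {"translation":[0,0,0.007],"rot":[0,0,0]},
    {"translation":[0,0,0.007],"rot":[0,0,0]},
    {"translation":[0,0,0],"rot":[0,0,0]},
  ],
)

```text
time: 12.2
tool_pos: [0.5786, -0.257, 0.2522]
tcp_rot: [0.0, 1.0, -0.0, 0.001]
contact_force: [-5.4, 2.1, 17.4]
grip_width: 0.0004
```

Run:
```python
from h import *
st()
```

```text
t 12.2 tcp [ 0.5786 -0.257   0.2522] xang 179.98 tilt [ 0.0012 -0.     -1.    ] F [-5.4  2.1 17.4] w 0.0004 q [ 0.2   0.6   0.2   1.72 -0.15  0.83  2.04]
```

Emit:
arm_command(
  moves=[
    {"translation":[0,0,0.008],"rot":[0,0,0]},
    {"translation":[0,0,0],"rot":[0,0,0]},
    {"translation":[0,0,0],"rot":[0,0,0]},
  ],
)

```text
time: 12.5
tool_pos: [0.5786, -0.257, 0.2521]
tcp_rot: [0.0, 1.0, -0.0, 0.001]
contact_force: [-8.8, 4.6, 27.3]
grip_width: 0.0005
```

Emit:
arm_command(
  moves=[
    {"translation":[0,0,-0.1],"rot":[0,0,0]},
    {"translation":[0,0,-0.2],"rot":[0,0,0]},
    {"translation":[0.16,0,-0.2],"rot":[0,0,0]},
    {"translation":[0.32,0,0],"rot":[0,0,0]},
    {"translation":[0,0,0],"rot":[0,0,0]},
  ],
  hand=1,
)

```text
time: 13.0
tool_pos: [0.5004, -0.2577, 0.3242]
tcp_rot: [0.002, 1.0, 0.001, -0.003]
contact_force: [0.1, -1.5, -0.3]
grip_width: 0.0359
```

Run:
```python
from h import *
st(); d=snap('wrist','w6')
for t in ('pad_center','saddle','jack_grip','handle_grip','jack'):
    p=pp(t,'wrist',1); print(t,p)
m=arm.trace('pad_center','wrist')
if m: print(disc(d,m[0]['mask'],.061,.074,.0155,[.5785,-.257]))
```

```text
t 13.0 tcp [ 0.5004 -0.2577  0.3242] xang 179.75 tilt [-0.005   0.0011 -1.    ] F [ 0.1 -1.5 -0.3] w 0.0359 q [ 0.21  0.42  0.23  1.84 -0.12  0.9   2.06]
pad_center [([0.5778, -0.2553, 0.0604], 0.62)]
saddle []
jack_grip [([0.5058, -0.2504, 0.0523], 0.81)]
handle_grip [([0.4031, -0.2551, 0.1037], 0.64)]
jack [([0.4948, -0.255, 0.003], 0.66)]
(array([ 0.58726327, -0.25654959]), 1975.9608886935748, 887)
```

View pics/w6.png

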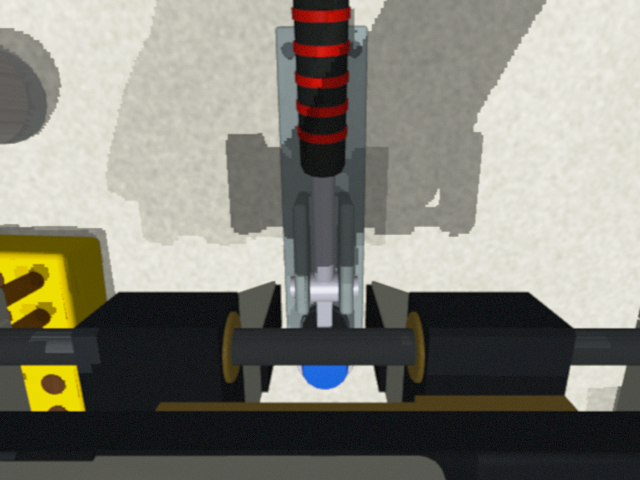

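The pad stayed at 0.2521 under 27 N, so it is home. The picture shows the jack axis along column 323, with cheeks at (301..346, 250). I'll lower onto the cheeks now.

Emit:
arm_command(
  moves=[
    {"translation":[-0.034,0.005,0],"rot":[0,0,0]},
    {"translation":[0,0,0],"rot":[0,0,0]},
    {"translation":[0,0,0],"rot":[0,0,0]},
    {"translation":[0,0,0.2],"rot":[0,0,0]},
    {"translation":[0,0,0.2],"rot":[0,0,0]},
    {"translation":[0,0,0],"rot":[0,0,0]},
    {"translation":[0,0,0],"rot":[0,0,0]},
  ],
)

```text
time: 14.05
tool_pos: [0.5116, -0.2562, 0.2644]
tcp_rot: [0.0, 1.0, 0.0, -0.001]
contact_force: [0.3, 0.0, -0.8]
grip_width: 0.0915
```

Run:
```python
from h import *
st(); go([.5055,-.257,.211],180)
```

```text
t 14.05 tcp [ 0.5116 -0.2562  0.2644] xang 179.98 tilt [-1.1e-03  3.0e-04 -1.0e+00] F [ 0.3  0.  -0.8] w 0.0915 q [ 0.22  0.51  0.21  1.87 -0.14  0.78  2.07]
total share [ 0.04  -0.006  0.356] rot share [ 0.0001 -0.0005 -0.0001]
```

Emit:
arm_command(
  moves=[
    {"translation":[0.04,-0.006,0],"rot":[0,0,0]},
    {"translation":[0,0,0.12],"rot":[0,0,0]},
    {"translation":[0,0,0.12],"rot":[0,0,0]},
    {"translation":[0,0,0.115],"rot":[0,0,0]},
    {"translation":[0,0,0],"rot":[0,0,0]},
    {"translation":[0,0,0],"rot":[0,0,0]},
  ],
)

```text
time: 14.65
tool_pos: [0.5058, -0.2573, 0.2121]
tcp_rot: [0.0, 1.0, -0.0, 0.001]
contact_force: [0.9, 0.2, 0.3]
grip_width: 0.0914
```

Emit:
arm_command(
  moves=[
    {"translation":[0,0,0],"rot":[0,0,0]},
    {"translation":[0,0,0],"rot":[0,0,0]},
    {"translation":[0,0,0],"rot":[0,0,0]},
    {"translation":[0,0,0],"rot":[0,0,0]},
    {"translation":[0,0,0],"rot":[0,0,0]},
    {"translation":[0,0,0],"rot":[0,0,0]},
    {"translation":[0,0,0],"rot":[0,0,0]},
  ],
  hand=-1,
)

```text
time: 15.35
tool_pos: [0.5056, -0.257, 0.2109]
tcp_rot: [0.0, 1.0, 0.0, -0.0]
contact_force: [-0.3, -0.3, -0.2]
grip_width: 0.0402
```

Run:
```python
from h import *
a=st(); d=snap('wrist'); snap('top');snap('scene')
for c in ('top','scene'): print(c,[pp(t,c) for t in ('lift_point','feeder','saddle','pad_center')])
dt=snap('top'); m=arm.trace('feeder','top'); v,u=np.nonzero(m[0]['mask']); print(cv2.minAreaRect(np.c_[u,v].astype(np.float32)))
k=m[0]['mask'].astype(np.uint8); k=cv2.morphologyEx(k,cv2.MORPH_OPEN,np.ones((25,25),np.uint8)); v,u=np.nonzero(k)
b=cv2.boxPoints(cv2.minAreaRect(np.c_[u,v].astype(np.float32))); print([ray(dt,*q,.1).round(4).tolist() for q in b])
# orange disc on lug top
h=cv2.cvtColor(dt['img'],cv2.COLOR_RGB2HSV); o=(h[:,:,0]>5)&(h[:,:,0]<22)&(h[:,:,1]>150); o[:170]=0;o[215:]=0;o[:,:290]=0;o[:,345:]=0
v,u=np.nonzero(o); print('disc',len(u),ray(dt,u.mean(),v.mean(),.09))
```

```text
t 15.35 tcp [ 0.5056 -0.257   0.2109] xang 180.0 tilt [-1.e-04  1.e-04 -1.e+00] F [-0.3 -0.3 -0.2] w 0.0402 q [ 0.25  0.58  0.18  1.92 -0.16  0.66  2.1 ]
top [[([0.6773, 0.0233, 0.0787], 0.96)], [([0.7131, 0.0249, 0.0003], 0.78)], [([0.5804, -0.2581, 0.0563], 0.5)], [([0.5834, -0.258, 0.0639], 0.63)]]
scene [[([0.6841, 0.0225, 0.084], 0.64)], [([0.7127, 0.0211, 0.0024], 0.64)], [([0.5809, -0.258, 0.0517], 0.37)], [([0.5755, -0.2592, 0.0628], 0.48)]]
((314.5152282714844, 159.2131805419922), (80.29542541503906, 119.6950454711914), 85.91438293457031)
[[0.9006, 0.2202, 0.1], [0.9176, -0.1609, 0.1], [0.7016, -0.1675, 0.1], [0.6851, 0.2085, 0.1]]
disc 0 [nan nan nan]<stdin>:9: RuntimeWarning: Mean of empty slice.
  ret = ret.dtype.type(ret / rcount)
```

Emit:
arm_command(
  moves=[
    {"translation":[0,0,-0.05],"rot":[0,0,0]},
    {"translation":[0,0,-0.1],"rot":[0,0,0]},
    {"translation":[0,0,-0.2],"rot":[0,0,0]},
    {"translation":[0,0,-0.25],"rot":[0,0,0]},
    {"translation":[0,0,-0.25],"rot":[0,0,0]},
    {"translation":[0,0,-0.25],"rot":[0,0,0]},
    {"translation":[0,0,-0.25],"rot":[0,0,0]},
    {"translation":[0,0,-0.2],"rot":[0,0,0]},
    {"translation":[0,0,-0.1],"rot":[0,0,0]},
    {"translation":[0,0,0],"rot":[0,0,0]},
  ],
)

```text
time: 17.0
tool_pos: [0.5054, -0.2568, 0.4602]
tcp_rot: [-0.0, 1.0, -0.0, 0.001]
contact_force: [-0.1, 0.7, -9.8]
grip_width: 0.0379
```

Emit:
arm_command(
  moves=[
    {"translation":[-0.06,0.1,0],"rot":[0,0,0]},
    {"translation":[-0.12,0.2,0],"rot":[0,0,0]},
    {"translation":[-0.14,0.23,0],"rot":[0,0,0]},
    {"translation":[-0.14,0.23,0],"rot":[0,0,0]},
    {"translation":[-0.12,0.2,0],"rot":[0,0,0]},
    {"translation":[-0.08,0.1,0],"rot":[0,0,0]},
    {"translation":[-0.04,0.05,0],"rot":[0,0,0]},
    {"translation":[0,0,0],"rot":[0,0,0]},
    {"translation":[0,0,0],"rot":[0,0,0]},
    {"translation":[0,0,0],"rot":[0,0,0]},
  ],
)

```text
time: 18.0
tool_pos: [0.6098, -0.0925, 0.4583]
tcp_rot: [0.001, 1.0, -0.0, -0.0]
contact_force: [-0.6, -0.3, -9.7]
grip_width: 0.0377
```

```bash
cat >> h.py <<'E'
def orange(d,g,w=45):
    h=cv2.cvtColor(d['img'],cv2.COLOR_RGB2HSV); o=(h[:,:,0]>4)&(h[:,:,0]<24)&(h[:,:,1]>110)&(h[:,:,2]>100)
    u,v=px(d,[*g,.09]).astype(int); k=np.zeros_like(o); k[max(v-w,0):v+w,max(u-w,0):u+w]=1; v,u=np.nonzero(o&k); 
    if len(u): print('disc n',len(u),'box',u.min(),u.max(),v.min(),v.max(),ray(d,u.mean(),v.mean(),.09).round(4))
E
python3 - <<'E'
from h import *
a=st(); d=snap('wrist','w7'); print(d['xyz']); print(px(d,[.682,.0225,.09]))
print([pp(t,'wrist') for t in ('lift_point','feeder','saddle','pad_center','jack_grip')])
orange(d,[.682,.0225]); orange(snap('top'),[.682,.0225],14); orange(snap('scene'),[.682,.0225],20)
E
```

```text
t 18.0 tcp [ 0.6098 -0.0925  0.4583] xang 179.83 tilt [-8.e-04 -9.e-04 -1.e+00] F [-0.6 -0.3 -9.7] w 0.0377 q [-0.07  0.38  0.19  1.53 -0.07  1.24  1.7 ]
[ 0.53681863 -0.09215999  0.43756462]
[447.15213662 288.78906417]
[[([0.6842, 0.0279, 0.0796], 0.55)], [([0.7131, 0.0256, -0.0017], 0.82)], [], [], [([0.6121, -0.0871, 0.2992], 0.71)]]
disc n 516 box 431 464 274 292 [0.6769 0.0229 0.09  ]
disc n 57 box 313 320 186 194 [0.6812 0.0204 0.09  ]
disc n 57 box 330 337 263 271 [0.682  0.0172 0.09  ]
```

View pics/w7.png

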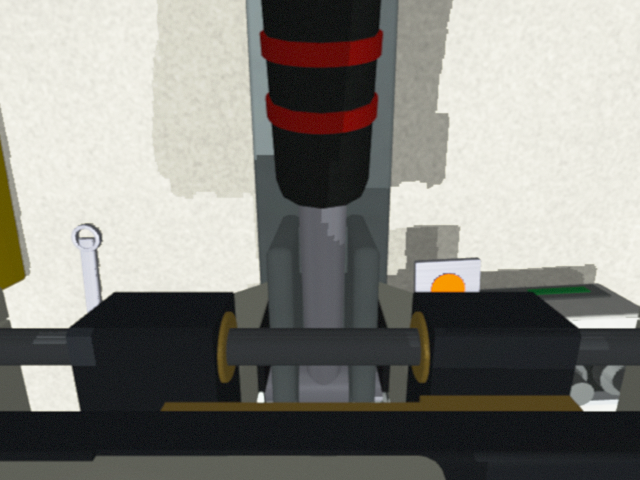

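The lug is in view: its free edge runs from (415,262) to (479,258), and the orange disc at (447,~290) is half hidden. I'll back off 45 mm to see it all.

Emit:
arm_command(
  moves=[
    {"translation":[0.1,0,0],"rot":[0,0,0]},
    {"translation":[0.15,0,0],"rot":[0,0,0]},
    {"translation":[0.05,0,0],"rot":[0,0,0]},
    {"translation":[0,0,0],"rot":[0,0,0]},
    {"translation":[0,0,0],"rot":[0,0,0]},
  ],
)

```text
time: 18.9
tool_pos: [0.5661, -0.0904, 0.4588]
tcp_rot: [-0.0, 1.0, 0.0, 0.001]
contact_force: [0.3, -0.0, -9.4]
grip_width: 0.0377
```

Run:
```python
from h import *
d=snap('wrist','w7b'); 
# refine extrinsics not needed
m=arm.trace('lift_point','wrist'); print(len(m), m[0]['score'] if m else '')
orange(d,[.682,.0225])
st()
print([pp(t,'wrist') for t in ('lift_point','feeder')])
# yaw from the lug's free edge
u0,v0=px(d,[.654,.0225,.09]); print(u0,v0)
g=cv2.GaussianBlur(cv2.cvtColor(d['img'],cv2.COLOR_RGB2GRAY),(0,0),1).astype(float)
pts=[]
for u in range(int(u0)-22,int(u0)+23,2):
    col=np.abs(np.diff(g[int(v0)-15:int(v0)+15,u])); pts.append([u,int(v0)-15+col.argmax()+.5])
w=np.array([ray(d,*q,.09)[:2] for q in pts]); print(np.c_[pts,w].round(4)[::4]); k=np.polyfit(w[:,1],w[:,0],1); print('edge x at y=.0225',np.polyval(k,.0225),'yaw deg',-np.degrees(np.arctan(k[0])))
cv2.imwrite('pics/w7c.png',cv2.resize(d['img'][200:310,380:520,::-1],None,fx=4,fy=4))
```

```text
1 0.8
disc n 117 box 424 428 335 374 [0.7071 0.0105 0.09  ]
t 19.0 tcp [ 0.5663 -0.0903  0.4585] xang -179.99 tilt [ 8.e-04 -0.e+00 -1.e+00] F [  0.1  -0.2 -10. ] w 0.0378 q [-0.07  0.31  0.18  1.63 -0.06  1.2   1.7 ]
[[], []]
442.66667186514627 303.5055334088094
[[4.200e+02 2.915e+02 6.418e-01 3.000e-04]
 [4.280e+02 2.915e+02 6.418e-01 7.800e-03]
 [4.360e+02 2.915e+02 6.418e-01 1.530e-02]
 [4.440e+02 2.915e+02 6.418e-01 2.280e-02]
 [4.520e+02 2.915e+02 6.418e-01 3.020e-02]
 [4.600e+02 2.915e+02 6.418e-01 3.770e-02]]
edge x at y=.0225 0.6417787686079776 yaw deg -0.04520964312004855
```

View pics/w7c.png

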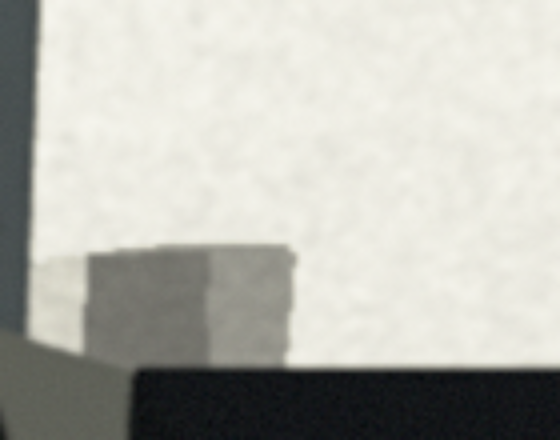

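That was the wrong way: the lug went behind the gripper. I'll go forward to x = 0.65, where the jack's underside at 0.25 m clears the tubes.

Emit:
arm_command(
  moves=[
    {"translation":[-0.1,0,0],"rot":[0,0,0]},
    {"translation":[-0.2,0,0],"rot":[0,0,0]},
    {"translation":[-0.2,0,0],"rot":[0,0,0]},
    {"translation":[-0.06,0,0],"rot":[0,0,0]},
    {"translation":[0,0,0],"rot":[0,0,0]},
    {"translation":[0,0,0],"rot":[0,0,0]},
  ],
)

```text
time: 19.7
tool_pos: [0.6494, -0.0906, 0.4578]
tcp_rot: [0.0, 1.0, -0.0, -0.001]
contact_force: [0.2, -0.6, -9.8]
grip_width: 0.0381
```

Run:
```python
from h import *
d=snap('wrist','w7b'); 
orange(d,[.682,.0225]); print(px(d,[.682,.0225,.09]))
st()
print([pp(t,'wrist') for t in ('lift_point','feeder')])
for z in (.09,):
  u0,v0=px(d,[.654,.0225,.09]); print(u0,v0)
g=cv2.GaussianBlur(cv2.cvtColor(d['img'],cv2.COLOR_RGB2GRAY),(0,0),1).astype(float)
pts=[]
for u in range(int(u0)-24,int(u0)+25,2):
    col=np.abs(np.diff(g[int(v0)-15:int(v0)+15,u])); pts.append([u,int(v0)-15+col.argmax()+.5])
w=np.array([ray(d,*q,.09)[:2] for q in pts]); print(np.c_[pts,w].round(4)[::3]); k=np.polyfit(w[:,1],w[:,0],1); print('edge x at y=.0225',np.polyval(k,.0225),'yaw deg',-np.degrees(np.arctan(k[0])))
```

```text
disc n 914 box 431 465 233 265 [0.6822 0.0228 0.09  ]
[448.17171069 248.82338884]
t 19.75 tcp [ 0.6491 -0.0907  0.4581] xang 179.97 tilt [-1.1e-03 -1.0e-04 -1.0e+00] F [-0.  -0.3 -9.3] w 0.038 q [-0.07  0.45  0.19  1.42 -0.09  1.28  1.7 ]
[[([0.6818, 0.0215, 0.0824], 0.91)], [([0.7141, 0.024, -0.0035], 0.67)]]
450.80473326969656 218.55410643732537
[[4.260e+02 2.205e+02 6.557e-01 7.000e-04]
 [4.320e+02 2.205e+02 6.557e-01 6.000e-03]
 [4.380e+02 2.195e+02 6.548e-01 1.120e-02]
 [4.440e+02 2.195e+02 6.549e-01 1.650e-02]
 [4.500e+02 2.195e+02 6.549e-01 2.190e-02]
 [4.560e+02 2.195e+02 6.549e-01 2.720e-02]
 [4.620e+02 2.165e+02 6.522e-01 3.220e-02]
 [4.680e+02 2.165e+02 6.522e-01 3.750e-02]
 [4.740e+02 2.155e+02 6.513e-01 4.280e-02]]
edge x at y=.0225 0.6542117280590736 yaw deg 5.400437486969204
```

Lift point is at (0.682, 0.023); disc and lug edge agree. The feeder yaw is about +4°. I'll stage the jack 110 mm in front of it.

Emit:
arm_command(
  moves=[
    {"translation":[0.1,0.07,0],"rot":[0,0,0]},
    {"translation":[0.2,0.135,0],"rot":[0,0,0]},
    {"translation":[0.25,0.165,0],"rot":[0,0,0]},
    {"translation":[0.25,0.165,0],"rot":[0,0,0]},
    {"translation":[0.14,0.095,0],"rot":[0,0,0]},
    {"translation":[0.056,0.041,0],"rot":[0,0,-0.017]},
    {"translation":[0,0,0],"rot":[0,0,-0.018]},
    {"translation":[0,0,0],"rot":[0,0,0]},
  ],
)

```text
time: 20.65
tool_pos: [0.5, 0.0099, 0.4592]
tcp_rot: [-0.036, 0.999, 0.0, 0.001]
contact_force: [0.9, 0.7, -9.9]
grip_width: 0.0379
```

Emit:
arm_command(
  moves=[
    {"translation":[0,0,0.1],"rot":[0,0,0]},
    {"translation":[0,0,0.2],"rot":[0,0,0]},
    {"translation":[0,0,0.25],"rot":[0,0,0]},
    {"translation":[0,0,0.25],"rot":[0,0,0]},
    {"translation":[0,0,0.25],"rot":[0,0,0]},
    {"translation":[0,0,0.2],"rot":[0,0,0]},
    {"translation":[0,0,0.15],"rot":[0,0,0]},
    {"translation":[0,0,0.1],"rot":[0,0,0]},
    {"translation":[0,0,0.05],"rot":[0,0,0]},
    {"translation":[0,0,0],"rot":[0,0,0]},
    {"translation":[0,0,0],"rot":[0,0,0]},
  ],
)

```text
time: 21.75
tool_pos: [0.501, 0.01, 0.2266]
tcp_rot: [-0.035, 0.999, 0.0, 0.001]
contact_force: [-0.2, 1.1, -9.1]
grip_width: 0.038
```

Run:
```python
from h import *
st(); go([.4997,.01,.211],184)
```

```text
t 21.75 tcp [0.501  0.01   0.2266] xang -176.03 tilt [ 1.4e-03  1.0e-04 -1.0e+00] F [-0.2  1.1 -9.1] w 0.038 q [-0.2   0.47  0.09  2.07 -0.07  0.61  1.59]
total share [0.008 0.001 0.104] rot share [-0.      0.0007 -0.0003]
```

Emit:
arm_command(
  moves=[
    {"translation":[0.008,0,0.03],"rot":[0,0,0]},
    {"translation":[0,0,0.03],"rot":[0,0,0]},
    {"translation":[0,0,0.02],"rot":[0,0,0]},
    {"translation":[0,0,0.01],"rot":[0,0,0]},
    {"translation":[0,0,0.01],"rot":[0,0,0]},
    {"translation":[0,0,0],"rot":[0,0,0]},
  ],
)

```text
time: 22.35
tool_pos: [0.4991, 0.0101, 0.2109]
tcp_rot: [-0.035, 0.999, 0.0, 0.0]
contact_force: [-0.5, -0.7, -8.6]
grip_width: 0.0376
```

Run:
```python
from h import *
st(); d=snap('top'); m=arm.trace('pad_center','top'); print([pp(t,'top') for t in ('saddle','pad_center','jack','handle_grip','lift_point')])
snap('scene'); print([pp(t,'scene') for t in ('saddle','pad_center','jack','handle_grip','lift_point')])
go([.6094,.0177,.211],184)
```

```text
t 22.35 tcp [0.4991 0.0101 0.2109] xang -175.99 tilt [ 1.e-04  0.e+00 -1.e+00] F [-0.5 -0.7 -8.6] w 0.0376 q [-0.19  0.49  0.09  2.08 -0.08  0.57  1.59]
[[], [([0.5969, 0.4825, -0.0019], 0.44)], [], [], [([0.6761, 0.0236, 0.0812], 0.88)]]
[[([0.5738, 0.0103, 0.0528], 0.53)], [([0.5707, 0.013, 0.0647], 0.45)], [([0.4903, 0.0102, -0.0013], 0.87)], [], [([0.6834, 0.0199, 0.0831], 0.63)]]
total share [-0.737 -0.001 -0.001] rot share [0. 0. 0.]
```

Emit:
arm_command(
  moves=[
    {"translation":[0,0,-0.01],"rot":[0,0,0]},
    {"translation":[-0.05,0,0],"rot":[0,0,0]},
    {"translation":[-0.08,0,0],"rot":[0,0,0]},
    {"translation":[-0.1,0,0],"rot":[0,0,0]},
    {"translation":[-0.1,0,0],"rot":[0,0,0]},
    {"translation":[-0.1,0,0],"rot":[0,0,0]},
    {"translation":[-0.1,0,0],"rot":[0,0,0]},
    {"translation":[-0.08,0,0],"rot":[0,0,0]},
    {"translation":[-0.06,0,0],"rot":[0,0,0]},
    {"translation":[-0.04,0,0],"rot":[0,0,0]},
    {"translation":[-0.027,0,0],"rot":[0,0,0]},
    {"translation":[0,0,0],"rot":[0,0,0]},
  ],
)

```text
time: 24.2
tool_pos: [0.6097, 0.0179, 0.2123]
tcp_rot: [-0.035, 0.999, 0.0, 0.0]
contact_force: [-0.1, 0.4, -9.4]
grip_width: 0.0378
```

Run:
```python
from h import *
st(); d=snap('wrist','w8'); go([.6094,.0177,.2109],184)
```

```text
t 24.2 tcp [0.6097 0.0179 0.2123] xang -175.99 tilt [ 1.e-04  0.e+00 -1.e+00] F [-0.1  0.4 -9.4] w 0.0378 q [-0.18  0.62  0.1   1.8  -0.08  0.72  1.6 ]
total share [-0.001 -0.001  0.009] rot share [ 0.     -0.0002  0.0001]
```

View pics/w8.png

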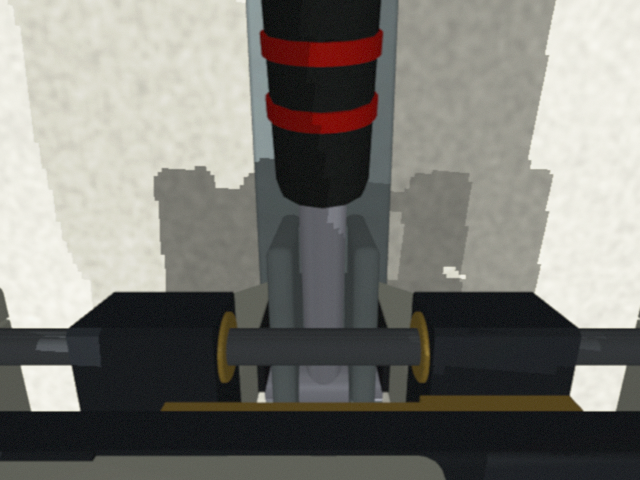

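The jack is in place and square in the gripper (handle along column 321, as when it was picked up). I'll set it down and release it.

Emit:
arm_command(
  moves=[
    {"translation":[0,0,0.006],"rot":[0,0,0]},
    {"translation":[0,0,0.006],"rot":[0,0,0]},
    {"translation":[0,0,0.004],"rot":[0,0,0]},
    {"translation":[0,0,0],"rot":[0,0,0]},
    {"translation":[0,0,0],"rot":[0,0,0]},
  ],
)

```text
time: 24.75
tool_pos: [0.6089, 0.0178, 0.2109]
tcp_rot: [-0.035, 0.999, 0.0, -0.0]
contact_force: [-4.4, -0.8, 3.5]
grip_width: 0.0375
```

Run:
```python
from h import *
st()
```

```text
t 24.75 tcp [0.6089 0.0178 0.2109] xang -176.0 tilt [-3.e-04  2.e-04 -1.e+00] F [-4.4 -0.8  3.5] w 0.0375 q [-0.18  0.62  0.1   1.81 -0.09  0.72  1.6 ]
```

Emit:
arm_command(
  moves=[
    {"translation":[0,0,0],"rot":[0,0,0]},
    {"translation":[0,0,0],"rot":[0,0,0]},
    {"translation":[0,0,0],"rot":[0,0,0]},
    {"translation":[0,0,0],"rot":[0,0,0]},
    {"translation":[0,0,0],"rot":[0,0,0]},
    {"translation":[0,0,-0.1],"rot":[0,0,0]},
    {"translation":[0,0,-0.2],"rot":[0,0,0]},
    {"translation":[0,0,-0.25],"rot":[0,0,0]},
    {"translation":[0,0,-0.25],"rot":[0,0,0]},
    {"translation":[0,0,-0.1],"rot":[0,0,0]},
    {"translation":[0,0,0],"rot":[0,0,0]},
    {"translation":[0,0,0],"rot":[0,0,0]},
  ],
  hand=1,
)

```text
time: 25.95
tool_pos: [0.6091, 0.0178, 0.3455]
tcp_rot: [-0.035, 0.999, 0.0, 0.0]
contact_force: [-0.6, 0.1, -0.1]
grip_width: 0.0919
```

Run:
```python
from h import *
st(); d=snap('wrist','w9'); print([pp(t,'wrist') for t in ('jack_grip','handle_grip','lift_point','jack','saddle','pad_center')])
for q in ([.5075,.0107,.102],[.6089,.0178,.052]): print(px(d,q))
orange(d,[.682,.0225]); go([.5075,.0107,.261],184)
```

```text
t 25.95 tcp [0.6091 0.0178 0.3455] xang -175.99 tilt [ 6.e-04  2.e-04 -1.e+00] F [-0.6  0.1 -0.1] w 0.0919 q [-0.2   0.46  0.12  1.69 -0.06  0.99  1.58]
[[([0.6096, 0.0234, 0.0516], 0.62)], [([0.5066, 0.0108, 0.1032], 0.58)], [([0.6097, 0.0208, 0.0511], 0.68)], [([0.5999, 0.0169, 0.002], 0.56)], [], []]
[322.75340952  68.21739283]
[322.96049207 234.12122744]
disc n 423 box 302 344 365 377 [0.6927 0.0235 0.09  ]
total share [ 0.679 -0.     0.556] rot share [-0.     -0.0007  0.0001]
```

View pics/w9.png

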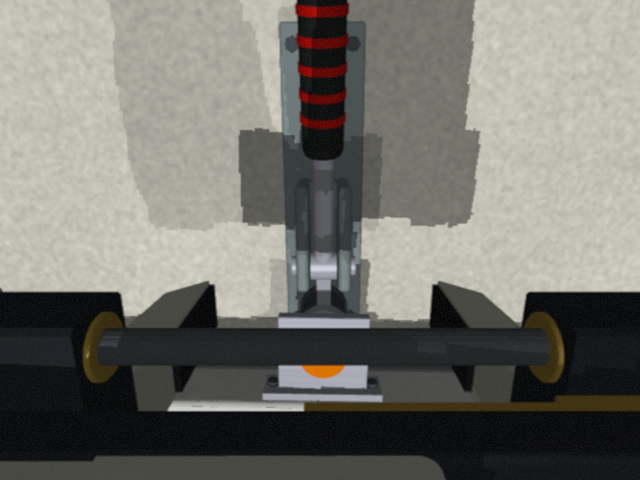

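The lug (columns 279–369) and jack axis (column 323) line up, with the ram under the lug. Next, the handle.

Emit:
arm_command(
  moves=[
    {"translation":[0.1,0,0],"rot":[0,0,0]},
    {"translation":[0.2,0,0],"rot":[0,0,0]},
    {"translation":[0.25,0,0],"rot":[0,0,0]},
    {"translation":[0.129,0,0],"rot":[0,0,0]},
    {"translation":[0,0,0.1],"rot":[0,0,0]},
    {"translation":[0,0,0.2],"rot":[0,0,0]},
    {"translation":[0,0,0.15],"rot":[0,0,0]},
    {"translation":[0,0,0.1],"rot":[0,0,0]},
    {"translation":[0,0,0],"rot":[0,0,0]},
    {"translation":[0,0,0],"rot":[0,0,0]},
  ],
)

```text
time: 27.3
tool_pos: [0.5079, 0.0107, 0.2626]
tcp_rot: [-0.035, 0.999, -0.0, -0.0]
contact_force: [-0.2, -0.8, 0.8]
grip_width: 0.0917
```

Run:
```python
from h import *
import copy
st(); go([.5075,.0107,.261],184)
for c in ('top',):
    d=snap(c); print([pp(t,c) for t in ('jack_grip','handle_grip','lift_point','jack','feeder')])
    orange(d,[.682,.0225],14)
```

```text
t 27.3 tcp [0.5079 0.0107 0.2626] xang -176.0 tilt [-5.e-04 -1.e-04 -1.e+00] F [-0.2 -0.8  0.8] w 0.0917 q [-0.2   0.42  0.1   2.02 -0.06  0.7   1.58]
total share [0.002 0.    0.011] rot share [-0.     -0.0003 -0.    ]
[[([0.6097, 0.0198, 0.0509], 0.73)], [], [([0.6786, 0.0262, 0.0796], 0.68)], [([0.5976, 0.0176, 0.0005], 0.65)], [([0.7136, 0.0255, 0.0018], 0.92)]]
disc n 57 box 313 320 186 194 [0.6812 0.0204 0.09  ]
```

Everything agrees. I'll close on the handle.

Emit:
arm_command(
  moves=[
    {"translation":[0,0,0.01],"rot":[0,0,0]},
    {"translation":[0,0,0],"rot":[0,0,0]},
    {"translation":[0,0,0],"rot":[0,0,0]},
    {"translation":[0,0,0],"rot":[0,0,0]},
    {"translation":[0,0,0],"rot":[0,0,0]},
    {"translation":[0,0,0],"rot":[0,0,0]},
    {"translation":[0,0,0],"rot":[0,0,0]},
    {"translation":[0,0,0],"rot":[0,0,0]},
    {"translation":[0,0,0],"rot":[0,0,0]},
    {"translation":[0,0,0],"rot":[0,0,0]},
  ],
  hand=-1,
)

```text
time: 28.6
tool_pos: [0.5078, 0.0103, 0.2611]
tcp_rot: [-0.035, 0.999, -0.0, 0.0]
contact_force: [0.7, -2.6, 0.8]
grip_width: 0.0228
```

Run:
```python
from h import *
st()
a=np.linspace(.36,-.08,12); x=130*np.cos(a);z=130*np.sin(a); print(np.c_[np.diff(x),-np.diff(z)]/150)
```

```text
t 28.6 tcp [0.5078 0.0103 0.2611] xang -176.01 tilt [ 1.e-04 -4.e-04 -1.e+00] F [ 0.7 -2.6  0.8] w 0.0228 q [-0.2   0.42  0.1   2.02 -0.06  0.7   1.58]
[[ 0.01156012  0.03267998]
 [ 0.01024402  0.03311612]
 [ 0.00891153  0.03349929]
 [ 0.00756479  0.03382886]
 [ 0.00620594  0.03410431]
 [ 0.00483717  0.0343252 ]
 [ 0.00346066  0.03449118]
 [ 0.00207861  0.03460198]
 [ 0.00069324  0.03465742]
 [-0.00069324  0.03465742]
 [-0.00207861  0.03460198]]
```

Emit:
arm_command(
  moves=[
    {"translation":[0.006,0,0.016],"rot":[0,0,0]},
    {"translation":[0.006,0,0.0165],"rot":[0,0,0]},
    {"translation":[0.005,0,0.0165],"rot":[0,0,0]},
    {"translation":[0.005,0,0.0165],"rot":[0,0,0]},
    {"translation":[0.0045,0,0.0165],"rot":[0,0,0]},
    {"translation":[0.0045,0,0.017],"rot":[0,0,0]},
    {"translation":[0.004,0,0.017],"rot":[0,0,0]},
    {"translation":[0.004,0,0.017],"rot":[0,0,0]},
    {"translation":[0.003,0,0.017],"rot":[0,0,0]},
    {"translation":[0.003,0,0.017],"rot":[0,0,0]},
    {"translation":[0.0025,0,0.017],"rot":[0,0,0]},
    {"translation":[0.0025,0,0.017],"rot":[0,0,0]},
  ],
)

```text
time: 29.8
tool_pos: [0.5003, 0.0098, 0.2312]
tcp_rot: [-0.035, 0.999, -0.0, 0.0]
contact_force: [-3.1, -5.0, 13.3]
grip_width: 0.0231
```

Run:
```python
from h import *
st(); snap('top'); print([pp(t,'top') for t in ('jack_grip','handle_grip','lift_point','jack','feeder')])
```

```text
t 29.8 tcp [0.5003 0.0098 0.2312] xang -176.02 tilt [ 6.e-04 -2.e-04 -1.e+00] F [-3.1 -5.  13.3] w 0.0231 q [-0.2   0.46  0.09  2.06 -0.07  0.62  1.58]
[[([0.6081, 0.0184, 0.0483], 0.74)], [], [([0.4042, -0.4819, -0.0017], 0.69)], [([0.5959, 0.0163, -0.0001], 0.91)], [([0.7147, 0.0236, 0.003], 0.85)]]
```

Emit:
arm_command(
  moves=[
    {"translation":[0.0015,-0.002,0.017],"rot":[0,0,0]},
    {"translation":[0.0015,-0.002,0.017],"rot":[0,0,0]},
    {"translation":[0.001,0,0.017],"rot":[0,0,0]},
    {"translation":[0.001,0,0.017],"rot":[0,0,0]},
    {"translation":[0,0,0.017],"rot":[0,0,0]},
    {"translation":[0,0,0.017],"rot":[0,0,0]},
    {"translation":[0,0,0.017],"rot":[0,0,0]},
    {"translation":[0,0,0.017],"rot":[0,0,0]},
    {"translation":[-0.001,0,0.017],"rot":[0,0,0]},
    {"translation":[-0.001,0,0.017],"rot":[0,0,0]},
    {"translation":[0,0,0],"rot":[0,0,0]},
  ],
)

```text
time: 31.2
tool_pos: [0.4997, 0.0096, 0.2054]
tcp_rot: [-0.035, 0.999, 0.0, -0.0]
contact_force: [-3.3, -3.8, 12.5]
grip_width: 0.0233
```

Run:
```python
from h import *
st()
```

```text
t 31.2 tcp [0.4997 0.0096 0.2054] xang -175.99 tilt [-2.e-04  2.e-04 -1.e+00] F [-3.3 -3.8 12.5] w 0.0233 q [-0.19  0.51  0.08  2.08 -0.08  0.56  1.59]
```

Emit:
arm_command(
  moves=[
    {"translation":[0,0,0.01],"rot":[0,0,0]},
    {"translation":[0,0,0.01],"rot":[0,0,0]},
    {"translation":[0,0,0.005],"rot":[0,0,0]},
    {"translation":[0,0,0],"rot":[0,0,0]},
    {"translation":[0,0,0],"rot":[0,0,0]},
  ],
)

```text
time: 31.7
tool_pos: [0.4999, 0.0096, 0.202]
tcp_rot: [-0.035, 0.999, 0.0, 0.0]
contact_force: [-2.5, -4.5, 13.4]
grip_width: 0.0232
```

Run:
```python
from h import *
st()
```

```text
t 31.7 tcp [0.4999 0.0096 0.202 ] xang -175.99 tilt [ 4.e-04  3.e-04 -1.e+00] F [-2.5 -4.5 13.4] w 0.0232 q [-0.19  0.51  0.08  2.08 -0.08  0.55  1.59]
```

Emit:
arm_command(
  moves=[
    {"translation":[0,0,0.01],"rot":[0,0,0]},
    {"translation":[0,0,0.01],"rot":[0,0,0]},
    {"translation":[0,0,0],"rot":[0,0,0]},
    {"translation":[0,0,0],"rot":[0,0,0]},
  ],
)

```text
time: 32.1
tool_pos: [0.5, 0.0096, 0.1999]
tcp_rot: [-0.035, 0.999, 0.0, 0.001]
contact_force: [-6.4, -4.1, 28.7]
grip_width: 0.0234
```

Run:
```python
from h import *
st(); d=snap('wrist','w10'); s=snap('scene','s10'); print([pp(t,'scene') for t in ('handle_grip','jack_grip','jack','feeder','lift_point','pad_center')])
snap('top'); print([pp(t,'top') for t in ('jack_grip','jack','feeder')])
cv2.imwrite('pics/c10.png',np.vstack([cv2.resize(d['img'][:400:,:,::-1],(480,300)),cv2.resize(s['img'][180:380,240:440,::-1],None,fx=1.5,fy=1.5,interpolation=cv2.INTER_CUBIC)[:, :].repeat(1,0) if 0 else cv2.resize(s['img'][200:350,220:460,::-1],(480,300))]))
```

```text
t 32.1 tcp [0.5    0.0096 0.1999] xang -176.0 tilt [ 1.e-03  5.e-04 -1.e+00] F [-6.4 -4.1 28.7] w 0.0234 q [-0.19  0.51  0.08  2.08 -0.08  0.54  1.59]
[[([0.5014, 0.0111, 0.0425], 0.75)], [([0.6109, 0.0192, 0.053], 0.73)], [([0.5991, 0.0157, -0.0011], 0.9)], [([0.7104, 0.0232, 0.0171], 0.81)], [([0.6877, 0.0216, 0.0981], 0.68)], [([0.7492, 0.3595, 0.0017], 0.28)]]
[[], [([0.5961, 0.0165, -0.0023], 0.66)], [([0.7096, 0.0202, 0.0094], 0.63)]]
```

View pics/c10.png

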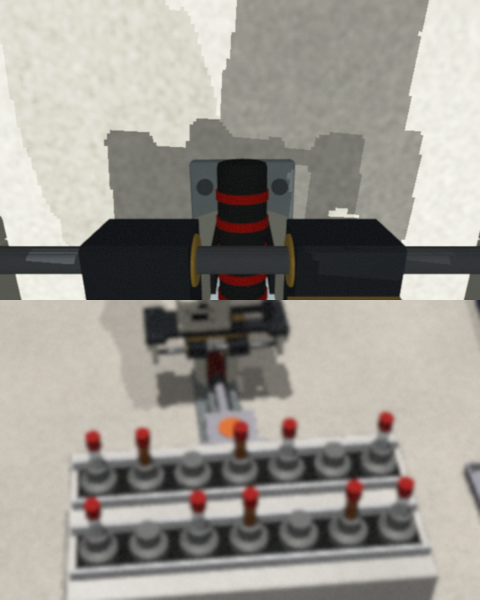

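The force jumped from 13 to 29 N over the last 2 mm, so the handle is on its stop. The lug now reads about 98 mm (was 82). I'll ease the push a little, let it settle and check.

Emit:
arm_command(
  moves=[
    {"translation":[0,0,-0.006],"rot":[0,0,0]},
    {"translation":[0,0,0],"rot":[0,0,0]},
    {"translation":[0,0,0],"rot":[0,0,0]},
    {"translation":[0,0,0],"rot":[0,0,0]},
    {"translation":[0,0,0],"rot":[0,0,0]},
    {"translation":[0,0,0],"rot":[0,0,0]},
    {"translation":[0,0,0],"rot":[0,0,0]},
    {"translation":[0,0,0],"rot":[0,0,0]},
  ],
)

```text
time: 33.5
tool_pos: [0.5, 0.0096, 0.2004]
tcp_rot: [-0.035, 0.999, 0.0, 0.0]
contact_force: [-5.0, -4.2, 22.3]
grip_width: 0.023
```

Run:
```python
from h import *
a=st(); snap('scene'); print([pp(t,'scene') for t in ('handle_grip','jack','lift_point','feeder')])
if a['contact_force'][2]>15: arm.sign_off(); print('handed in')
```

```text
t 33.5 tcp [0.5    0.0096 0.2004] xang -176.0 tilt [ 9.e-04  4.e-04 -1.e+00] F [-5.  -4.2 22.3] w 0.023 q [-0.19  0.51  0.08  2.08 -0.08  0.55  1.59]
[[([0.4018, -0.4848, -0.0028], 0.66)], [([0.5997, 0.0174, 0.0022], 0.7)], [([0.6845, 0.0193, 0.0976], 0.74)], [([0.7111, 0.024, 0.0186], 0.69)]]
the job is handed in; nothing more can be done
handed in
```

The job is handed in at 33.5 s, with the front of the feeder raised and the arm still holding the handle down.

- **Pad:** I pressed it into the saddle cup. Its top read 74 mm and did not move under 27 N, so it is home.
- **Jack:** I set it flat on the bench with the saddle under the orange mark. The lug and jack axis lined up in the wrist picture, and the measured lift point agreed to a millimetre or two.
- **Handle:** I pinched it and lowered it along its arc to the stop, where the force jumped from 13 to 29 N. I then eased off, and it holds at about 22 N.
- **Last checks:** The lug read about 98 mm, up from 82 mm. The jack and feeder positions were unchanged within the measuring error.
- **Disagreements:**
  - The stop came about 5 mm lower than I had worked out, so the handle may have slipped slightly in the fingers.
  - In the final picture the network's `handle_grip` result was a false hit on the spray bottle. The reading one step earlier, 42 mm, matched a handle that is fully down.
  - A steady side force of 4–5 N remained on the handle.

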